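# Stack the rivet cups on the index table and draw its plunger

### The job

Nest the two loose steel cups, one after the other, into the cup that stands in the seat on the rotary index table, so that all three stand upright as one stack, and let go of them. Then take the index plunger's black knob, pull it straight up as far as it goes so that the pin is clear of its hole, and finish while still holding it fully up: do not let go. Leave the stack standing and the other things on the bench where they are.

Things in the scene. Friction and masses are not known exactly. Their poses are not given: they have to be found in the camera images.
- index_table: Rotary index table, fixed: grey base with an aluminium disc, 196 mm diameter, top 30 mm above the bench; it does not turn here. Origin on the bench under the disc's centre, z up. Cup seat 55 mm from it along +y. At -y a grey bracket: post at y = -135 mm, arm 34 mm wide (along x), y -150 to -75 mm, over the rim, top 82 mm and underside 66 mm above the bench, carrying the plunger at y = -88 mm.
- cup_seat (a point): Centre of the cup seat, at the disc's top (30 mm above the bench), inside a low dark ring of 58 mm outside and 48 mm inside diameter, 6 mm high.
- pin_hole (a point): Mouth of the hole in the disc (level of the disc's top) in which the plunger's pin sits, straight below the knob.
- plunger: Upright index plunger; black knob, a cylinder 26 mm in diameter, 38 mm high. Origin at the centre of the knob's underside, z up: 85 mm above the bench when seated (3 mm over the bracket's arm, pin 10 mm deep in its hole), 103 mm at the stop (18 mm pull, straight up). The spring pulls back with 7 N seated, 13 N at the stop, plus the knob's 0.8 N, and returns it when let go.
- cup_seated: Steel cup standing in the seat. All three cups are equal: 64 mm high, 60 mm outside diameter and straight over the upper 29 mm, then a step in to 47 mm, tapering to a 40 mm foot; wall 2.5 mm, mouth 55 mm inside, inner floor 33 mm above the foot's edge, about 90 g. Origin at the centre of the underside, z up. A nested cup stands on the floor of the one below: origin and rim 33 mm above the lower cup's.
- cup_a: A loose steel cup standing upright on the bench, size and origin as cup_seated. Either loose cup may go in first.
- cup_b: The other loose steel cup standing upright on the bench, size and origin as cup_seated.
- jar: Bystander: amber jar with a black lid, 60 mm diameter, 75 mm high, upright; origin at the centre of its underside.
- weight: Bystander: small brass weight, 36 mm diameter, 42 mm high, upright; origin at the centre of its underside.
- mallet: Bystander: wooden mallet lying at the far side; barrel head 90 mm long along its x and 72 mm thick, handle 220 mm along +y; origin under the head.
- awl: Bystander: wood-handled awl lying at the far left, along its x; origin under its middle.
Things that resemble listed ones, but are neither listed nor needed, are in the scene too. What is shaped like the cup_b but blue or yellow is not meant.

How it is judged (in metres and radians):
On the way, in this order (a step that is already met when the one before it is completed fails the run):
1. one loose cup is nested in the seated cup and let go (((horizontal distance between cup_a and cup_seated below 0.006 m and z of cup_a in the frame of cup_seated between 0.029 and 0.037 m and angle between cup_a's own z axis and vertical below 0.1 rad and contact force between the fingers and cup_a below 0.1 N) or (horizontal distance between cup_b and cup_seated below 0.006 m and z of cup_b in the frame of cup_seated between 0.029 and 0.037 m and angle between cup_b's own z axis and vertical below 0.1 rad and contact force between the fingers and cup_b below 0.1 N))), for 0.2 s.
2. all three cups stand nested as one stack and are let go (((horizontal distance between cup_a and cup_b below 0.006 m and z of cup_a in the frame of cup_b between 0.029 and 0.037 m and angle between each of cup_a, cup_b's own z axis and vertical below 0.1 rad and horizontal distance between cup_b and cup_seated below 0.006 m and z of cup_b in the frame of cup_seated between 0.029 and 0.037 m) or (horizontal distance between cup_b and cup_a below 0.006 m and z of cup_b in the frame of cup_a between 0.029 and 0.037 m and angle between each of cup_b, cup_a's own z axis and vertical below 0.1 rad and horizontal distance between cup_a and cup_seated below 0.006 m and z of cup_a in the frame of cup_seated between 0.029 and 0.037 m)) and contact force between the fingers and cup_seated below 0.1 N and contact force between the fingers and cup_a below 0.1 N and contact force between the fingers and cup_b below 0.1 N), for 0.2 s.
3. the plunger is pulled up clear of its hole and held by the gripper (z of plunger in the frame of index_table above 0.099 m and contact force between the fingers and plunger above 4 N), for 0.3 s.
At the end, for the whole second after the job is handed in: Three cups nested upright in the seat (each within 6 mm of the axis of the one below and 29 to 37 mm above it, tilt under 0.1 rad, the lowest on the disc), at rest and not touched, while the gripper holds the plunger at least 14 mm up (finger force over 4 N) (all of step 2 and all of step 3 and horizontal distance between cup_seated and cup_seat below 0.006 m and z of cup_seated in the frame of cup_seat below 0.004 m and angle between cup_seated's own z axis and vertical below 0.1 rad and linear speed of each of cup_seated, cup_a, cup_b below 0.02 m/s); the arm keeps its last pose, push and grip.
It fails at once if a bystander (jar, weight, mallet or awl) is moved by more than 30 mm (distance of any of jar, weight, mallet, awl from where it was at the start of the episode above 0.03 m).
It also fails if it takes over 64 s, if anything falls off the work surface, if the arm or the gripper's body presses on something with over 40 N, if the wrist force passes 120 N, or if a joint passes its speed limit or range.

### The arm

A 6-joint arm with a two-finger parallel gripper is mounted at the origin on the work surface. World frame = base frame: x ahead of the robot, y to its left, z up, the work surface at z = 0. Lengths are in m, angles in degrees, forces in N, time in s.
With the tool pointing down it reaches from about 0.375 to 0.9 m from the base axis. Payload 3.1 kg.
Tool frame: the origin (TCP) lies between the finger pads; the fingertips stand 22 mm ahead of it and the grasp point (between the pads) lies 3 mm ahead of it (bot.tip_extent is the distance from the TCP to the fingertips, in m); y points along the fingers, z is the direction in which the jaws open and shut, and the axes are right-handed (so a half turn about y gives the same grasp; the last joint's range is limited). The gripper opens to 87 mm and grips with 3 to 60 N. Pads are 19 mm wide; open, the fingers measure 117 mm over their backs; the gripper's body (75 mm by 190 mm) begins 51 mm behind the grasp point.
Start: joints at [-87.405, 30.224, 82.088, -0, 67.689, -10.227], TCP at [0.139, -0.609, 0.219] pointing down, gripper open.
Joint ranges: [-176.69, 176.69], [-43.24, 126.21], [12.49, 139.97], [-82, 262], [0, 151.66], [-163.58, 163.58]. Speed limits (degrees/s): [159.86, 159.86, 180, 180, 180, 180].

### API

Orientations are given as a 3x3 rotation matrix whose columns are the frame's x, y, z axes.
In Python, from rig import bot, eyes, models gives the robot as it stands. The module is installed in compiled form; this text tells all that it offers.
- The arm moves only by the tool arm_command, never from a script. Its arguments are lists of equal length, an entry for each row: "translation": the shift along the tool's x, y, z each as a share of 0.08 m, from -1 to 1, a list of three; "rotation": the turn, a rotation vector about the tool's x, y, z each as a share of 60 degrees, from -1 to 1, a list of three; "grip": the closure, from -1 (fully open) to 1 (shut), so that 0 is half open. In form: {"translation": [[x, y, z], ...], "rotation": [[rx, ry, rz], ...], "grip": [grip, ...]}. A call has 1 to 5 rows; each row is the pose to reach, as a shift and turn from the pose commanded when the call began, along the tool's axes at that moment; what a row does not reach only later rows make up. A row lasts 1/10 s, in which the tool goes at most 50 mm and 8.59 degrees, less where a joint would pass 70% of its speed; a pose out of reach is approached as far as the arm can. A call with a number of a shift or a turn outside -1 to 1 is refused whole. A call with a gripper value outside its range is refused whole. The fingers move at their own pace and stop on an object; the grip force is fixed at half the most. Time passes only in rows, so rows that repeat a pose let the fingers close. It gives the time, the measured TCP pose, the force and the opening at its end, in the units of the state.
- bot.read_state(): the state, without advancing time (a new reading comes with each control period).
- eyes.capture(name): name is "scene" or "top" or "wrist"; returns a dict with "image" (420x560x3 uint8, blue, green, red), "mtx" (3x3 intrinsics, pixels), "rvec" (rotation vector, rad) and "tvec" (3), from world to camera coordinates, as OpenCV has them; the wrist camera has in their place "hand_eye" (4x4, takes a point from camera to tool coordinates, whose origin is the TCP and whose axes are the tool frame's). Camera axes: x right, y down, z forward; pixel columns grow to the right and rows downward; lengths in m; the calibration is good to about 2 mm. A picture is of the moment at which its call begins: read the wrist's pose just before it. There is no depth.
- bot.hand_in(): hands the job in, once; it reports no verdict.
Trained networks look in the newest picture that a camera, given by its name, has taken for a name from the list of things; names that differ only in an ending like _2 or _b are one class to them, and where a whole thing is asked for, a point or a joint stands for the part that bears it (a point fixed in the world has none). Each returns a list of dicts, best first, with "conf" (0 to 1); they miss things now and then, are a little off and sometimes report something else, mostly with a low value. They report only what shows in the picture. A call takes as long as a camera call. They do not tell look-alikes from the thing itself.
- models.recognise(camera, thing): "extent" ([left, top, right, bottom] as shares, 0 to 1, of the picture: columns of its width, rows of its height, round what is visible of it).
- models.spot_point(camera, thing): "point" ([column, row] as shares, 0 to 1, of the picture: columns of its width, rows of its height: a listed point, or the origin of a listed thing).
The state is a dict: "time_s": time; "joint_positions": joint angles; "qvel": joint speeds; "tau": joint torques, N m; "position": TCP position; "tcp_rot": TCP orientation; "force": force on the tool from outside, world axes, zero at the start; "moment": the same for the moment, N m; "opening": opening from 0.0 (shut) to 1.0 (fully open).
Only numpy, scipy, OpenCV 4.12 (cv2) and the standard library are available. Lean on these libraries where they do the work, as an engineer would, in place of code of your own. Each camera call takes 0.05 s, during which the arm holds its last target. There are 200 camera calls.

## Working session

There is one attempt and no reset: what is moved stays moved. The work goes in short steps, Python scripts to look and compute and a tool call to move; the robot and the scene stay as the last step left them, time stands still between calls to the robot, and variables do not carry over. Pictures are saved under pics/ and viewed, about 8 in all and at most 12, crops included, and the job is handed in when it is done.

Besides the shell and the picture viewer there is one more tool, called after "Request:" by a JSON object that holds its "name" and its "arguments". arm_command: Moves the arm, as the interface text tells. Shift numbers are shares of 0.08 m and turn numbers shares of 60 degrees, none past 1 either way. Its arguments: {"type":"object","properties":{"translation":{"type":"array"},"rotation":{"type":"array"},"grip":{"type":"array"}},"required":["translation","rotation","grip"]}

```bash
mkdir -p pics; cat > h.py <<'E'
import numpy as np, cv2
from rig import bot, eyes, models
def snap(n,f=None):
    c=eyes.capture(n)
    if f: cv2.imwrite('pics/'+f,c['image'])
    return c
def ray(c,uv):
    uv=np.array(uv,float)
    d=np.linalg.inv(c['mtx'])@np.array([uv[0],uv[1],1])
    if 'hand_eye' in c:
        s=bot.read_state();T=np.eye(4);T[:3,:3]=np.array(s['tcp_rot']);T[:3,3]=s['position']
        M=T@np.array(c['hand_eye']); return M[:3,3],M[:3,:3]@d
    R=cv2.Rodrigues(np.array(c['rvec'],float))[0];t=np.array(c['tvec'],float).ravel()
    return -R.T@t,R.T@d
def at(c,uv,z):
    o,d=ray(c,uv);return o+d*(z-o[2])/d[2]
def proj(c,p):
    return cv2.projectPoints(np.array([p],float),np.array(c['rvec'],float),np.array(c['tvec'],float),c['mtx'],None)[0].ravel()
E
python3 - <<'E'
from h import *
np.set_printoptions(precision=3,suppress=True)
ims=[]
for n in ['scene','top']:
    c=snap(n); ims.append(c['image'])
    print(n,'cam',ray(c,(280,210))[0])
    for t in ['cup_a','cup_seated','plunger','index_table','cup_seat','pin_hole','jar','weight','mallet','awl']:
        for r in models.spot_point(n,t)[:5]:
            uv=np.array(r['point'])*[560,420]
            z={'plunger':.085,'cup_seat':.03,'pin_hole':.03,'cup_seated':.03}.get(t,0)
            print(t,round(r['conf'],2),uv.round(1),at(c,uv,z))
    cv2.imwrite('pics/%s0.png'%n,c['image'])
s=bot.read_state();print(s['tcp_rot'],s['position'],s['opening'],s['time_s'])
E
```

```text
scene cam [1.267 0.148 0.614]
cup_a 0.9 [310.9 233.7] [0.605 0.158 0.   ]
cup_a 0.81 [366.8 226.8] [0.567 0.275 0.   ]
cup_a 0.68 [412.2 232.9] [0.573 0.369 0.   ]
cup_a 0.58 [297.4 285.9] [0.748 0.141 0.   ]
cup_seated 0.56 [187.2 193.8] [ 0.546 -0.119  0.03 ]
cup_seated 0.29 [311.7 232.7] [0.634 0.159 0.03 ]
plunger 0.75 [115.1 179. ] [ 0.586 -0.256  0.085]
index_table 0.77 [164.2 209.7] [ 0.572 -0.168  0.   ]
cup_seat 0.63 [189.1 193.9] [ 0.546 -0.115  0.03 ]
pin_hole 0.83 [121.9 202.8] [ 0.596 -0.249  0.03 ]
jar 0.72 [337.4 190.9] [0.449 0.212 0.   ]
weight 0.62 [268.2 205.6] [0.526 0.058 0.   ]
weight 0.37 [313.5 233.2] [0.602 0.163 0.   ]
mallet 0.73 [223.3 312.9] [0.824 0.019 0.   ]
awl 0.8 [388.  294.3] [0.745 0.304 0.   ]
top cam [0.546 0.091 1.   ]
cup_a 0.95 [134.1 233.1] [0.566 0.369 0.   ]
cup_a 0.9 [242.1 154. ] [0.742 0.146 0.   ]
cup_a 0.61 [237.5 214.9] [0.61  0.152 0.   ]
cup_a 0.58 [181. 225.] [0.585 0.271 0.   ]
cup_seated 0.97 [365.8 246.3] [ 0.549 -0.118  0.03 ]
cup_seated 0.31 [299.1 113. ] [0.828 0.027 0.03 ]
plunger 0.62 [440.7 225. ] [ 0.595 -0.255  0.085]
index_table 0.81 [385.9 242.3] [ 0.559 -0.168  0.   ]
cup_seat 0.94 [364.6 245. ] [ 0.552 -0.115  0.03 ]
pin_hole 0.65 [426.5 231.7] [ 0.583 -0.245  0.03 ]
jar 0.75 [206.7 285.6] [0.459 0.212 0.   ]
weight 0.57 [278.6 256.2] [0.524 0.062 0.   ]
mallet 0.69 [298.1 114.8] [0.832 0.027 0.   ]
awl 0.71 [167.9 151.2] [0.743 0.306 0.   ]
[[-0.975  0.     0.222]
 [-0.222  0.    -0.975]
 [-0.    -1.    -0.   ]] [ 0.139 -0.609  0.219] 1.0036284431527138 1.1
```

View pics/scene0.png

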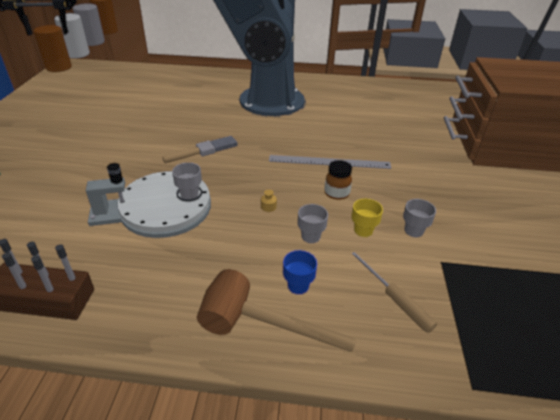

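View pics/top0.png

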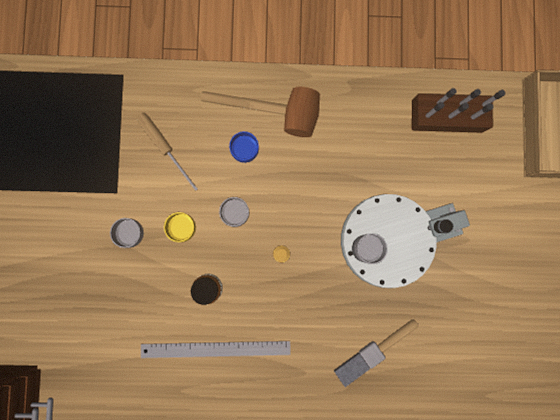

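Top image: steel (grey) cups at (235,212) and (127,233). The look-alikes are yellow (180,227) and blue (244,147), and the seated cup is at (370,247). The two grey cups fit the description, and I'll confirm with a wrist crop. Now I'll start the transit at z = 0.219, above everything.

Request:
{"name": "arm_command", "arguments": {"translation": [[0, 0, -1], [0, 0, -1], [0, 0, -1], [0, 0, -1], [0, 0, -1]], "rotation": [[0, -0.643, 0], [0, -0.643, 0], [0, -0.643, 0], [0, -0.643, 0], [0, -0.643, 0]], "grip": [-1, -1, -1, -1, -1]}}

```text
time_s: 1.6
position: [0.1209, -0.5313, 0.2196]
tcp_rot: [[-0.621, -0.0, 0.784], [-0.784, -0.001, -0.621], [0.0, -1.0, 0.0]]
force: [-0.1, 0.5, -0.2]
opening: 0.996
```

Request:
{"name": "arm_command", "arguments": {"translation": [[-1, 0, 0], [-1, 0, 0], [-1, 0, 0], [-1, 0, 0], [-1, 0, 0]], "rotation": [[0, -0.643, 0], [0, -0.643, 0], [0, -0.643, 0], [0, -0.643, 0], [0, -0.643, 0]], "grip": [-1, -1, -1, -1, -1]}}

```text
time_s: 2.1
position: [0.1712, -0.4687, 0.2195]
tcp_rot: [[0.005, 0.0, 1.0], [-1.0, -0.001, 0.005], [0.001, -1.0, 0.0]]
force: [-0.3, -0.6, 0.7]
opening: 1.002
```

Request:
{"name": "arm_command", "arguments": {"translation": [[-1, 0, 1], [-1, 0, 1], [-1, 0, 1]], "rotation": [[0, 0, 0], [0, 0, 0], [0, 0, 0]], "grip": [-1, -1, -1]}}

```text
time_s: 2.4
position: [0.2526, -0.3848, 0.2191]
tcp_rot: [[0.003, 0.0, 1.0], [-1.0, 0.003, 0.003], [-0.003, -1.0, 0.0]]
force: [0.1, -0.1, -0.8]
opening: 1.004
```

Request:
{"name": "arm_command", "arguments": {"translation": [[-1, 0, 1], [-1, 0, 1], [-1, 0, 1]], "rotation": [[0, 0, 0], [0, 0, 0], [0, 0, 0]], "grip": [-1, -1, -1]}}

```text
time_s: 2.7
position: [0.3328, -0.3058, 0.2194]
tcp_rot: [[0.004, 0.0, 1.0], [-1.0, 0.001, 0.004], [-0.001, -1.0, 0.0]]
force: [0.7, 0.2, -0.3]
opening: 1.001
```

Request:
{"name": "arm_command", "arguments": {"translation": [[-1, 0, 1], [-1, 0, 1], [-1, 0, 1]], "rotation": [[0, 0, 0], [0, 0, 0], [0, 0, 0]], "grip": [-1, -1, -1]}}

```text
time_s: 3.0
position: [0.4132, -0.2269, 0.2195]
tcp_rot: [[0.004, 0.001, 1.0], [-1.0, -0.0, 0.004], [0.0, -1.0, 0.001]]
force: [-1.1, 0.6, 0.4]
opening: 0.998
```

Request:
{"name": "arm_command", "arguments": {"translation": [[-1, -0.5, 1], [-1, -0.5, 1], [-1, -0.5, 1], [-1, -0.5, 1]], "rotation": [[0, 0, 0], [0, 0, 0], [0, 0, 0], [0, 0, 0]], "grip": [-1, -1, -1, -1]}}

```text
time_s: 3.4
position: [0.4933, -0.1489, 0.2605]
tcp_rot: [[0.003, 0.004, 1.0], [-1.0, -0.002, 0.003], [0.002, -1.0, 0.004]]
force: [-0.7, -1.0, -0.2]
opening: 1.003
```

```bash
python3 - <<'E'
from h import *
np.set_printoptions(precision=4,suppress=True)
s=bot.read_state();print(s['position'],s['time_s'])
c=snap('wrist','w1.png');print(c['hand_eye'],c['mtx'])
for t,z in [('cup_seated',.03),('plunger',.085),('index_table',0),('cup_seat',.03),('pin_hole',.03),('cup_a',0)]:
    for r in models.spot_point('wrist',t)[:3]:
        uv=np.array(r['point'])*[560,420];print(t,round(r['conf'],2),uv.round(1),at(c,uv,z))
E
```

```text
[ 0.4933 -0.1489  0.2605] 3.4
[[ 0.0005  0.9649  0.2627 -0.0719]
 [-0.0016 -0.2627  0.9649 -0.165 ]
 [ 1.     -0.0009  0.0014  0.0017]
 [ 0.      0.      0.      1.    ]] [[296.4344   0.     282.2195]
 [  0.     296.4344 210.4392]
 [  0.       0.       1.    ]]
cup_seated 0.78 [319.9 161.9] [ 0.5422 -0.119   0.03  ]
index_table 0.81 [325.8 193.6] [ 0.5551 -0.1681  0.    ]
pin_hole 0.77 [350.  251.9] [ 0.5884 -0.247   0.03  ]
```

View pics/w1.png

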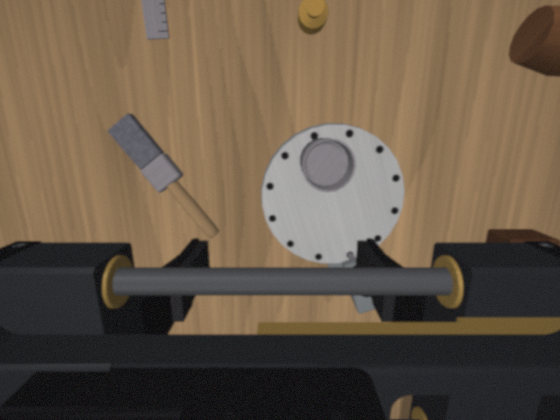

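Wrist view: the seated cup's rim is centred near (327,163) on the disc, and the bracket is partly hidden behind the gripper. Next I'll refine rim positions by fitting projected circles.

```bash
cat >> h.py <<'E'
from scipy.ndimage import map_coordinates
def refine(c,x0,y0,z,r,span=.012,rot=None,pos=None):
    """best circle centre (radius r, height z) by contrast across the projected circle; r may be a list of radii"""
    g=cv2.GaussianBlur(cv2.cvtColor(c['image'],cv2.COLOR_BGR2GRAY),(3,3),0).astype(float)
    if 'hand_eye' in c:
        s=bot.read_state();T=np.eye(4);T[:3,:3]=np.array(s['tcp_rot']);T[:3,3]=s['position']
        W=np.linalg.inv(T@np.array(c['hand_eye']))
    else:
        W=np.eye(4);W[:3,:3]=cv2.Rodrigues(np.array(c['rvec'],float))[0];W[:3,3]=np.ravel(c['tvec'])
    a=np.linspace(0,2*np.pi,180,endpoint=False)
    def samp(x,y,rr):
        P=np.stack([x+rr*np.cos(a),y+rr*np.sin(a),np.full_like(a,z)])
        q=c['mtx']@(W[:3,:3]@P+W[:3,3:]);q=q[:2]/q[2]
        return map_coordinates(g,[q[1],q[0]],order=1,mode='nearest')
    d=.0015
    def score(x,y): return sum(np.mean(np.minimum(abs(samp(x,y,k+d)-samp(x,y,k-d)),25)) for k in np.atleast_1d(r))
    for st,sp in [(.002,span),(.0004,.0024)]:
        G=[(score(x,y),x,y) for x in np.arange(x0-sp,x0+sp+1e-9,st) for y in np.arange(y0-sp,y0+sp+1e-9,st)]
        b=max(G);x0,y0=b[1:]
    return np.array(b).round(4)
E
python3 - <<'E'
from h import *
w=snap('wrist');t=snap('top');sc=snap('scene')
print('seat wrist',refine(w,.547,-.118,.094,.03),'both',refine(w,.547,-.118,.094,[.03,.0275]))
print('disc wrist',refine(w,.556,-.168,.03,.098))
print('disc top',refine(t,.556,-.168,.03,.098),'scene',refine(sc,.556,-.168,.03,.098))
for n,x,y,z in [('seated',.549,-.118,.094),('a',.607,.155,.064),('b',.569,.369,.064)]:
    print(n,'top',refine(t,x,y,z,.03),refine(t,x,y,z,[.03,.0275]),'scene',refine(sc,x,y,z,.03))
print('knob',refine(t,.595,-.253,.123,.013),refine(sc,.59,-.255,.123,.013))
E
```

```text
seat wrist [24.232   0.5462 -0.1132] both [42.9114  0.5478 -0.1148]
disc wrist [19.9179  0.566  -0.1668]
disc top [21.1538  0.5624 -0.1676] scene [14.7304  0.5632 -0.1672]
seated top [24.1708  0.545  -0.1152] [46.7752  0.5458 -0.1148] scene [10.0131  0.5482 -0.116 ]
a top [19.608   0.6114  0.1538] [32.1618  0.6122  0.1554] scene [11.4294  0.6142  0.155 ]
b top [22.8193  0.5654  0.3654] [44.4738  0.5662  0.369 ] scene [11.6177  0.5674  0.3702]
knob [15.6642  0.609  -0.2674] [21.6044  0.594  -0.2486]
```

Request:
{"name": "arm_command", "arguments": {"translation": [[-1, 0.2, 0.5], [-1, 0.2, 0.5], [-1, 0.2, 0.5]], "rotation": [[0, 0, 0], [0, 0, 0], [0, 0, 0]], "grip": [-1, -1, -1]}}

```text
time_s: 4.2
position: [0.5316, -0.0655, 0.2423]
tcp_rot: [[0.004, -0.001, 1.0], [-1.0, 0.002, 0.004], [-0.002, -1.0, -0.001]]
force: [0.3, 0.0, -0.2]
opening: 1.0
```

Request:
{"name": "arm_command", "arguments": {"translation": [[-1, 0.2, 0.5], [-1, 0.2, 0.5], [-1, 0.2, 0.5]], "rotation": [[0, 0, 0], [0, 0, 0], [0, 0, 0]], "grip": [-1, -1, -1]}}

```text
time_s: 4.5
position: [0.5719, 0.014, 0.2264]
tcp_rot: [[0.004, -0.0, 1.0], [-1.0, 0.001, 0.004], [-0.001, -1.0, -0.0]]
force: [-0.9, -0.2, -0.3]
opening: 1.002
```

Request:
{"name": "arm_command", "arguments": {"translation": [[-1, 0.2, 0.5], [-1, 0.2, 0.5], [-1, 0.2, 0.5], [-1, 0.2, 0.5]], "rotation": [[0, 0, 0], [0, 0, 0], [0, 0, 0], [0, 0, 0]], "grip": [-1, -1, -1, -1]}}

```text
time_s: 4.9
position: [0.6106, 0.0903, 0.2109]
tcp_rot: [[0.001, -0.001, 1.0], [-1.0, -0.001, 0.001], [0.001, -1.0, -0.001]]
force: [0.9, 0.3, -0.5]
opening: 1.001
```

```bash
python3 - <<'E'
from h import *
s=bot.read_state();print(s['position'],s['time_s'])
c=snap('wrist','w2.png')
print(refine(c,.612,.155,.064,.03),refine(c,.612,.155,.064,[.03,.0275]))
E
```

```text
[0.61062929 0.09026764 0.2109238 ] 4.9
[14.4433  0.6164  0.1554] [35.2703  0.616   0.1558]
```

View pics/w2.png

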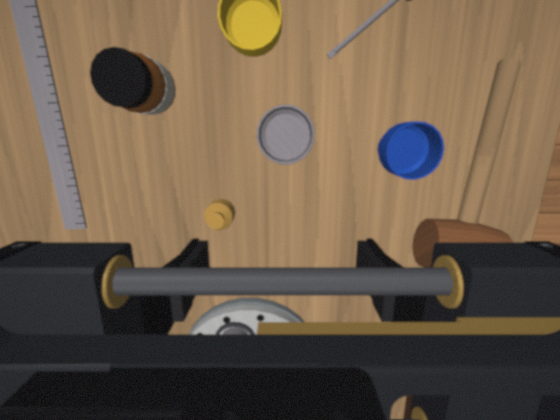

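The grey cup at (286,135) is steel. The yellow one (250,20) and the blue one (411,150) are look-alikes. The fits agree on cup 1 at about (0.614, 0.1555), so I'll grasp it 9 mm below the rim.

Request:
{"name": "arm_command", "arguments": {"translation": [[-0.81, 0.3, 0.04], [-0.81, 0.5, 0.04], [-0.81, 0.5, 0.04]], "rotation": [[0, 0, 0], [0, 0, 0], [0, 0, 0]], "grip": [-1, -1, -1]}}

```text
time_s: 5.25
position: [0.6115, 0.1558, 0.1688]
tcp_rot: [[0.001, -0.006, 1.0], [-1.0, -0.001, 0.001], [0.001, -1.0, -0.006]]
force: [-1.3, -0.9, -0.4]
opening: 1.002
```

Request:
{"name": "arm_command", "arguments": {"translation": [[0, 0.35, 0], [0, 0.7, 0], [0, 0.7, 0]], "rotation": [[0, 0, 0], [0, 0, 0], [0, 0, 0]], "grip": [-1, -1, -1]}}

```text
time_s: 5.55
position: [0.6116, 0.1531, 0.1129]
tcp_rot: [[-0.002, -0.007, 1.0], [-1.0, -0.001, -0.002], [0.002, -1.0, -0.007]]
force: [-0.5, 0.5, -0.2]
opening: 1.003
```

Request:
{"name": "arm_command", "arguments": {"translation": [[0, 0.3, 0], [0, 0.55, 0], [0, 0.71, 0], [0, 0.71, 0]], "rotation": [[0, 0, 0], [0, 0, 0], [0, 0, 0], [0, 0, 0]], "grip": [-1, -1, -1, -1]}}

```text
time_s: 5.95
position: [0.6138, 0.1545, 0.0581]
tcp_rot: [[-0.001, -0.002, 1.0], [-1.0, -0.0, -0.001], [0.0, -1.0, -0.002]]
force: [-0.4, 0.8, 0.6]
opening: 0.997
```

Request:
{"name": "arm_command", "arguments": {"translation": [[0, 0, 0], [0, 0, 0], [0, 0, 0], [0, 0, 0], [0, 0, 0]], "rotation": [[0, 0, 0], [0, 0, 0], [0, 0, 0], [0, 0, 0], [0, 0, 0]], "grip": [1, 1, 1, 1, 1]}}

```text
time_s: 6.45
position: [0.6146, 0.1559, 0.0592]
tcp_rot: [[-0.0, 0.001, 1.0], [-1.0, -0.0, -0.0], [0.0, -1.0, 0.001]]
force: [0.5, 0.8, 4.7]
opening: 0.631
```

Request:
{"name": "arm_command", "arguments": {"translation": [[0, -0.05, 0], [0, -0.1, 0], [0, -0.2, 0], [0, -0.2, 0]], "rotation": [[0, 0, 0], [0, 0, 0], [0, 0, 0], [0, 0, 0]], "grip": [1, 1, 1, 1]}}

```text
time_s: 6.85
position: [0.6153, 0.1559, 0.0758]
tcp_rot: [[-0.0, 0.003, 1.0], [-1.0, 0.0, -0.0], [-0.0, -1.0, 0.003]]
force: [0.6, -0.5, -0.1]
opening: 0.262
```

```bash
python3 - <<'E'
from h import *
s=bot.read_state();print(s['position'],s['opening'],s['force'],s['time_s'])
a=snap('scene')['image'][170:290,240:400];b=snap('wrist')['image'][100:320]
cv2.imwrite('pics/g1.png',np.vstack([cv2.resize(a,(560,420))[:, :],b])[:600])
E
```

```text
[0.61526835 0.15593445 0.07580933] 0.2618822711829053 [ 0.62835234 -0.53299141 -0.07201687] 6.85
```

View pics/g1.png

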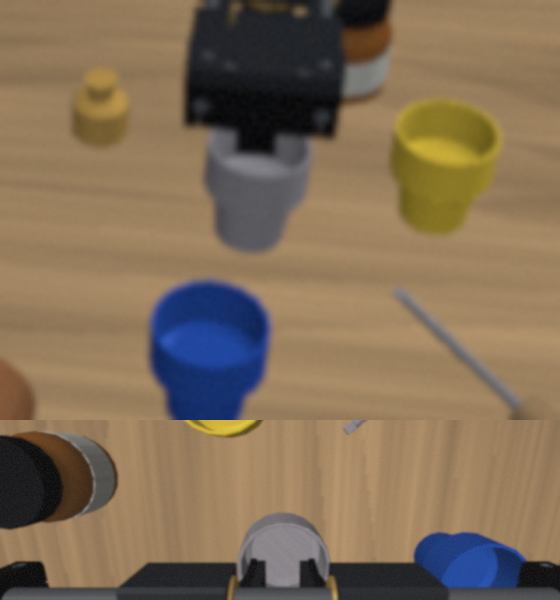

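```bash
python3 - <<'E'
from h import *
w=snap('wrist');t=snap('top');sc=snap('scene')
for n,c in [('w',w),('t',t),('s',sc)]:
    print(n,refine(c,.614,.160,.064,.03,.024),refine(c,.614,.160,.064,[.03,.0275],.024))
H=np.linalg.inv(w['hand_eye'])
for p in [(0,.022,0),(0,.022,.0115),(0,0,.0115),(0,.0,-.0115)]:
    q=w['mtx']@(H[:3,:3]@np.array(p)+H[:3,3]);print(p,(q[:2]/q[2]).round(1))
print(proj(sc,[.614,.156,.054]),proj(sc,[.614,.156,.064]),proj(sc,[.614,.156,0]))
for n in ['wrist','scene','top']:
    c={'wrist':w,'scene':sc,'top':t}[n]
    for r in models.recognise(n,'cup_a')[:4]: print(n,r['conf'],(np.array(r['extent'])*[560,420,560,420]).round(0))
i=w['image'][180:330,200:370];j=sc['image'][185:255,270:360]
cv2.imwrite('pics/g2.png',np.hstack([cv2.resize(i,(400,353)),cv2.resize(j,(400,353))]))
E
```

```text
w [14.6356  0.614   0.162 ] [30.4687  0.6144  0.1636]
t [7.211  0.6156 0.172 ] [13.0902  0.6148  0.1724]
s [11.4677  0.6392  0.1568] [20.1612  0.6144  0.156 ]
(0, 0.022, 0) [279.3 240.6]
(0, 0.022, 0.0115) [296.4 240.6]
(0, 0, 0.0115) [298.2 253.8]
(0, 0.0, -0.0115) [259.9 253.8]
[311.52304065 216.90280068] [311.89233047 213.07327877] [309.61894346 236.64821847]
wrist 0.78 [236. 192. 328. 268.]
wrist 0.69 [163.   1. 276. 118.]
wrist 0.61 [416. 213. 530. 309.]
scene 0.97 [353. 198. 386. 240.]
scene 0.84 [298. 207. 327. 241.]
scene 0.74 [406. 201. 434. 238.]
top 0.71 [230. 133. 259. 158.]
top 0.6 [107. 218. 145. 246.]
```

View pics/g2.png

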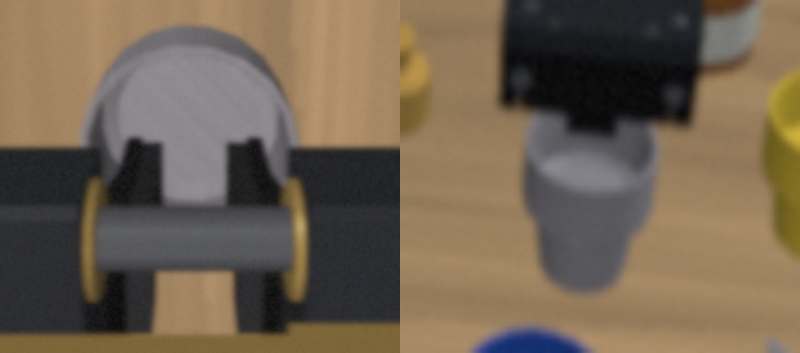

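```bash
python3 - <<'E'
from h import *
print(bot.tip_extent,[x for x in dir(bot) if x[0]!='_'])
s=bot.read_state();print(s['position'],s['opening'],s['force'],s['time_s'])
w=snap('wrist');sc=snap('scene')
H=np.linalg.inv(w['hand_eye'])
for e in (-.0095,0,.0095):
  for y in (-.01,0,.01,.022):
    q=w['mtx']@(H[:3,:3]@np.array((e,y,s['opening']*.0435))+H[:3,3]);print(e,y,(q[:2]/q[2]).round(1),end=' ')
    p=np.array(s['position'])+np.array(s['tcp_rot'])@[e,y,s['opening']*.0435];print(proj(sc,p).round(1))
E
```

```text
0.022 ['PlanningError', 'hand_in', 'read_state', 'tip_extent']
[0.61406682 0.15578914 0.07416996] 0.010400353310432974 [ 0.14566119 -0.47155719  0.80200173] 7.25
-0.0095 -0.01 [279.7 245.3] [317.4 205.8]
-0.0095 0 [279.8 238.9] [317.  209.7]
-0.0095 0.01 [279.9 233.2] [316.6 213.6]
-0.0095 0.022 [280.  227.2] [316.1 218.2]
0 -0.01 [279.7 260.9] [312.5 205.3]
0 0 [279.8 253.8] [312.2 209.3]
0 0.01 [279.9 247.4] [311.8 213.2]
0 0.022 [280.  240.6] [311.3 217.8]
0.0095 -0.01 [279.8 276. ] [307.6 204.9]
0.0095 0 [279.9 268.2] [307.3 208.8]
0.0095 0.01 [280.  261.2] [307.  212.7]
0.0095 0.022 [280.1 253.7] [306.6 217.3]
```

The fingers closed at a constant rate without ever meeting the cup. The pictures also put the visible fingertips about 20 mm nearer the TCP than the stated 22 mm. I'll measure this by lowering the shut fingers gently onto the cup's inner floor (z = 0.033).

Request:
{"name": "arm_command", "arguments": {"translation": [[0, 0.05, 0], [0, 0.1, 0], [0, 0.15, 0], [0, 0.2, 0], [0, 0.2, 0]], "rotation": [[0, 0, 0], [0, 0, 0], [0, 0, 0], [0, 0, 0], [0, 0, 0]], "grip": [1, 1, 1, 1, 1]}}

```text
time_s: 7.85
position: [0.6136, 0.1558, 0.0575]
tcp_rot: [[-0.0, -0.002, 1.0], [-1.0, -0.0, -0.0], [0.0, -1.0, -0.002]]
force: [-0.5, 1.0, 1.0]
opening: 0.005
```

Request:
{"name": "arm_command", "arguments": {"translation": [[0, 0.03, 0], [0, 0.06, 0], [0, 0.06, 0]], "rotation": [[0, 0, 0], [0, 0, 0], [0, 0, 0]], "grip": [1, 1, 1]}}

```text
time_s: 8.15
position: [0.6141, 0.1558, 0.0533]
tcp_rot: [[-0.0, -0.001, 1.0], [-1.0, -0.0, -0.0], [0.0, -1.0, -0.001]]
force: [0.1, 0.5, -0.2]
opening: 0.001
```

Request:
{"name": "arm_command", "arguments": {"translation": [[0, 0.05, 0], [0, 0.08, 0], [0, 0.08, 0]], "rotation": [[0, 0, 0], [0, 0, 0], [0, 0, 0]], "grip": [1, 1, 1]}}

```text
time_s: 8.45
position: [0.6139, 0.1558, 0.0467]
tcp_rot: [[-0.0, -0.001, 1.0], [-1.0, -0.0, -0.0], [0.0, -1.0, -0.001]]
force: [-0.1, 0.0, 0.7]
opening: 0.002
```

```bash
python3 - <<'E'
from h import *
s=bot.read_state();print(s['position'],s['opening'],s['force'],s['time_s'])
w=snap('wrist');sc=snap('scene')
i=w['image'][160:310,200:370];j=sc['image'][185:255,270:360]
cv2.imwrite('pics/g3.png',np.hstack([cv2.resize(i,(400,353)),cv2.resize(j,(400,353))]))
E
```

```text
[0.61393135 0.15575098 0.04674413] 0.002028457433425838 [-0.05391043  0.01611827  0.74307529] 8.45
```

View pics/g3.png

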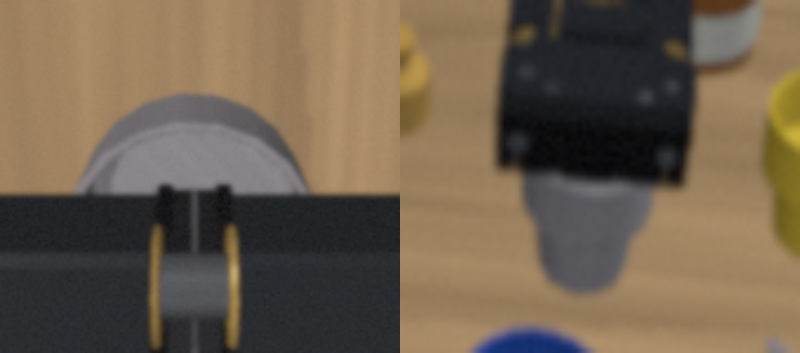

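Request:
{"name": "arm_command", "arguments": {"translation": [[0, 0.04, 0], [0, 0.08, 0], [0, 0.08, 0]], "rotation": [[0, 0, 0], [0, 0, 0], [0, 0, 0]], "grip": [1, 1, 1]}}

```text
time_s: 8.85
position: [0.6138, 0.1557, 0.0403]
tcp_rot: [[-0.0, -0.001, 1.0], [-1.0, -0.0, -0.0], [0.0, -1.0, -0.001]]
force: [-0.9, -0.8, 0.3]
opening: 0.004
```

Request:
{"name": "arm_command", "arguments": {"translation": [[0, 0.02, 0], [0, 0.04, 0], [0, 0.04, 0]], "rotation": [[0, 0, 0], [0, 0, 0], [0, 0, 0]], "grip": [1, 1, 1]}}

```text
time_s: 9.15
position: [0.6141, 0.1558, 0.0374]
tcp_rot: [[-0.0, -0.0, 1.0], [-1.0, -0.0, -0.0], [0.0, -1.0, -0.0]]
force: [-0.6, -0.3, 0.1]
opening: 0.006
```

Request:
{"name": "arm_command", "arguments": {"translation": [[0, 0.02, 0], [0, 0.04, 0], [0, 0.04, 0]], "rotation": [[0, 0, 0], [0, 0, 0], [0, 0, 0]], "grip": [1, 1, 1]}}

```text
time_s: 9.45
position: [0.6141, 0.1558, 0.0342]
tcp_rot: [[-0.0, -0.001, 1.0], [-1.0, -0.0, -0.0], [0.0, -1.0, -0.001]]
force: [-0.0, -0.2, -0.5]
opening: 0.006
```

Request:
{"name": "arm_command", "arguments": {"translation": [[0, 0.02, 0], [0, 0.03, 0], [0, 0.03, 0]], "rotation": [[0, 0, 0], [0, 0, 0], [0, 0, 0]], "grip": [1, 1, 1]}}

```text
time_s: 9.75
position: [0.6141, 0.1558, 0.0319]
tcp_rot: [[-0.0, -0.0, 1.0], [-1.0, -0.0, -0.0], [0.0, -1.0, -0.0]]
force: [0.1, -0.3, 0.8]
opening: 0.005
```

Request:
{"name": "arm_command", "arguments": {"translation": [[0, 0.02, 0], [0, 0.03, 0], [0, 0.03, 0]], "rotation": [[0, 0, 0], [0, 0, 0], [0, 0, 0]], "grip": [1, 1, 1]}}

```text
time_s: 10.05
position: [0.6144, 0.1558, 0.0301]
tcp_rot: [[-0.0, 0.0, 1.0], [-1.0, -0.0, -0.0], [0.0, -1.0, 0.0]]
force: [-0.0, -0.7, 3.2]
opening: 0.005
```

Request:
{"name": "arm_command", "arguments": {"translation": [[0, 0.02, 0], [0, 0.03, 0], [0, 0.03, 0]], "rotation": [[0, 0, 0], [0, 0, 0], [0, 0, 0]], "grip": [1, 1, 1]}}

```text
time_s: 10.35
position: [0.6145, 0.1558, 0.0299]
tcp_rot: [[-0.0, 0.001, 1.0], [-1.0, -0.0, -0.0], [0.0, -1.0, 0.001]]
force: [-3.0, -0.6, 15.1]
opening: 0.008
```

Contact came at reported TCP z = 0.030 on the floor at 0.033. The real fingertips are therefore about 3 mm above the reported TCP, so heights are 25 mm off the stated geometry. I'll use tip z = reported z + 0.003, then raise, open and regrasp at reported z of about 0.033.

Request:
{"name": "arm_command", "arguments": {"translation": [[0, -0.3, 0], [0, -0.65, 0], [0, -0.65, 0]], "rotation": [[0, 0, 0], [0, 0, 0], [0, 0, 0]], "grip": [1, 1, 1]}}

```text
time_s: 10.65
position: [0.6172, 0.1561, 0.0828]
tcp_rot: [[-0.0, 0.008, 1.0], [-1.0, 0.001, -0.0], [-0.001, -1.0, 0.008]]
force: [1.3, -0.7, -1.1]
opening: 0.002
```

Request:
{"name": "arm_command", "arguments": {"translation": [[0, 0, 0], [0, 0, 0], [0, 0, 0], [0, 0, 0], [0, 0, 0]], "rotation": [[0, 0, 0], [0, 0, 0], [0, 0, 0], [0, 0, 0], [0, 0, 0]], "grip": [-1, -1, -1, -1, -1]}}

```text
time_s: 11.15
position: [0.6139, 0.1557, 0.0784]
tcp_rot: [[-0.0, -0.001, 1.0], [-1.0, -0.0, -0.0], [0.0, -1.0, -0.001]]
force: [0.2, 0.4, 1.2]
opening: 0.375
```

Request:
{"name": "arm_command", "arguments": {"translation": [[0, 0, 0], [0, 0, 0], [0, 0, 0], [0, 0, 0], [0, 0, 0]], "rotation": [[0, 0, 0], [0, 0, 0], [0, 0, 0], [0, 0, 0], [0, 0, 0]], "grip": [-1, -1, -1, -1, -1]}}

```text
time_s: 11.65
position: [0.6143, 0.1558, 0.0793]
tcp_rot: [[-0.0, 0.0, 1.0], [-1.0, 0.0, -0.0], [-0.0, -1.0, 0.0]]
force: [0.1, -0.8, -0.1]
opening: 0.832
```

```bash
python3 - <<'E'
from h import *
s=bot.read_state();print(s['position'],s['opening'],s['force'],s['time_s'])
w=snap('wrist');sc=snap('scene');t=snap('top')
for c in (w,sc,t): print(refine(c,.614,.156,.064,.03),refine(c,.614,.156,.064,[.03,.0275]))
E
```

```text
[0.61433165 0.15581552 0.07933691] 0.8317520932925884 [ 0.10531294 -0.75732873 -0.08889146] 11.65
[16.3068  0.6156  0.1616] [32.8551  0.6156  0.1604]
[10.6857  0.6092  0.1544] [21.0816  0.6092  0.156 ]
[6.7565 0.6196 0.162 ] [12.2103  0.6192  0.1608]
```

Request:
{"name": "arm_command", "arguments": {"translation": [[0, 0, 0], [0, 0.2, 0], [0, 0.4, 0], [0, 0.58, 0], [0, 0.58, 0]], "rotation": [[0, 0, 0], [0, 0, 0], [0, 0, 0], [0, 0, 0], [0, 0, 0]], "grip": [-1, -1, -1, -1, -1]}}

```text
time_s: 12.3
position: [0.6121, 0.1556, 0.03]
tcp_rot: [[-0.0, -0.006, 1.0], [-1.0, -0.0, -0.0], [0.0, -1.0, -0.006]]
force: [0.1, 0.4, 0.7]
opening: 0.997
```

Request:
{"name": "arm_command", "arguments": {"translation": [[0, 0, 0], [0, 0, 0], [0, 0, 0], [0, 0, 0], [0, 0, 0]], "rotation": [[0, 0, 0], [0, 0, 0], [0, 0, 0], [0, 0, 0], [0, 0, 0]], "grip": [1, 1, 1, 1, 1]}}

```text
time_s: 12.8
position: [0.6144, 0.1558, 0.0335]
tcp_rot: [[-0.0, 0.001, 1.0], [-1.0, 0.0, -0.0], [-0.0, -1.0, 0.001]]
force: [-0.1, -0.5, 1.7]
opening: 0.684
```

Request:
{"name": "arm_command", "arguments": {"translation": [[0, 0, 0], [0, 0, 0]], "rotation": [[0, 0, 0], [0, 0, 0]], "grip": [1, 1]}}

```text
time_s: 13.0
position: [0.6144, 0.1558, 0.0334]
tcp_rot: [[-0.0, 0.001, 1.0], [-1.0, 0.0, -0.0], [-0.0, -1.0, 0.001]]
force: [-0.3, 0.6, 3.6]
opening: 0.688
```

Gripped at opening 0.688, which is 60 mm. Now lift and carry to above the seat.

Request:
{"name": "arm_command", "arguments": {"translation": [[0, -0.2, 0], [0, -0.5, 0], [0, -0.8, 0]], "rotation": [[0, 0, 0], [0, 0, 0], [0, 0, 0]], "grip": [1, 1, 1]}}

```text
time_s: 13.3
position: [0.614, 0.1558, 0.0977]
tcp_rot: [[-0.0, -0.001, 1.0], [-1.0, -0.0, -0.0], [0.0, -1.0, -0.001]]
force: [0.7, -1.5, -1.5]
opening: 0.688
```

Request:
{"name": "arm_command", "arguments": {"translation": [[0.3, -0.5, 0], [0.6, -0.73, -0.1], [0.85, -0.73, -0.21]], "rotation": [[0, 0, 0], [0, 0, 0], [0, 0, 0]], "grip": [1, 1, 1]}}

```text
time_s: 13.6
position: [0.6003, 0.0869, 0.1597]
tcp_rot: [[0.0, 0.009, 1.0], [-1.0, -0.001, 0.0], [0.001, -1.0, 0.009]]
force: [0.1, 0.2, -1.2]
opening: 0.689
```

Request:
{"name": "arm_command", "arguments": {"translation": [[0.45, 0, -0.1], [0.85, 0, -0.21]], "rotation": [[0, 0, 0], [0, 0, 0]], "grip": [1, 1]}}

```text
time_s: 13.8
position: [0.5805, 0.0188, 0.1564]
tcp_rot: [[0.001, 0.002, 1.0], [-1.0, -0.001, 0.001], [0.001, -1.0, 0.002]]
force: [0.9, -0.5, -0.6]
opening: 0.687
```

Request:
{"name": "arm_command", "arguments": {"translation": [[0.45, 0, -0.1], [0.85, 0, -0.21]], "rotation": [[0, 0, 0], [0, 0, 0]], "grip": [1, 1]}}

```text
time_s: 14.0
position: [0.5636, -0.0497, 0.1561]
tcp_rot: [[-0.0, 0.001, 1.0], [-1.0, -0.001, -0.0], [0.001, -1.0, 0.001]]
force: [0.9, 0.7, -1.2]
opening: 0.69
```

Request:
{"name": "arm_command", "arguments": {"translation": [[0.4, 0, -0.1], [0.83, 0, -0.21], [0.83, 0, -0.21], [0.83, 0, -0.21], [0.83, 0, -0.21]], "rotation": [[0, 0, 0], [0, 0, 0], [0, 0, 0], [0, 0, 0], [0, 0, 0]], "grip": [1, 1, 1, 1, 1]}}

```text
time_s: 14.5
position: [0.547, -0.1138, 0.1556]
tcp_rot: [[0.0, 0.0, 1.0], [-1.0, 0.0, 0.0], [-0.0, -1.0, 0.0]]
force: [-0.3, 0.2, -0.5]
opening: 0.686
```

```bash
python3 - <<'E'
from h import *
s=bot.read_state();print(s['position'],s['opening'],s['force'],s['time_s'])
w=snap('wrist');sc=snap('scene');t=snap('top')
z=s['position'][2]-.0334+.064
for c in (w,t,sc): print('seat',refine(c,.547,-.115,.094,.03),'held',refine(c,s['position'][0],s['position'][1],z,.03))
i=w['image'][150:330,180:380];j=sc['image'][120:240,120:260]
cv2.imwrite('pics/g4.png',np.hstack([cv2.resize(i,(400,360)),cv2.resize(j,(400,360))]))
E
```

```text
[ 0.54704244 -0.11378674  0.1555602 ] 0.6863020789487382 [-0.27344038  0.18460867 -0.46531017] 14.5
seat [12.94    0.5482 -0.1146] held [17.4689  0.5474 -0.1118]
seat [19.6265  0.5458 -0.1046] held [13.6607  0.5462 -0.1062]
seat [ 8.972   0.5486 -0.1158] held [ 8.4906  0.549  -0.113 ]
```

View pics/g4.png

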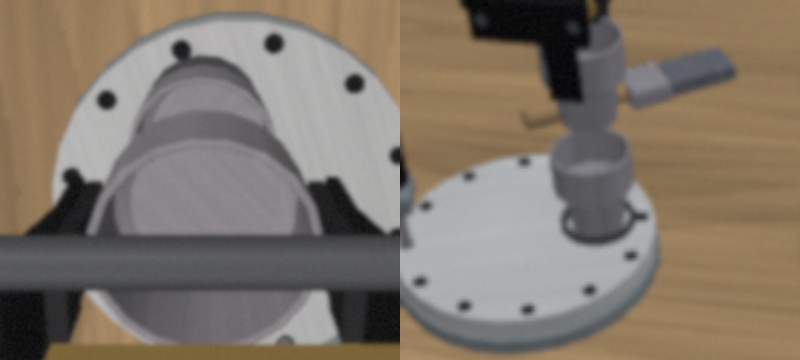

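The cup is held upright over the seat, within 2 mm laterally. Now lower it.

Request:
{"name": "arm_command", "arguments": {"translation": [[0.02, 0.2, 0], [0.02, 0.4, 0], [0.02, 0.6, 0], [0.02, 0.71, 0], [0.02, 0.71, 0]], "rotation": [[0, 0, 0], [0, 0, 0], [0, 0, 0], [0, 0, 0], [0, 0, 0]], "grip": [1, 1, 1, 1, 1]}}

```text
time_s: 15.15
position: [0.5467, -0.1153, 0.0975]
tcp_rot: [[0.001, -0.002, 1.0], [-1.0, 0.001, 0.001], [-0.001, -1.0, -0.002]]
force: [0.2, 0.1, -1.3]
opening: 0.688
```

Request:
{"name": "arm_command", "arguments": {"translation": [[0, 0.01, 0], [0, 0.02, 0], [0, 0.02, 0]], "rotation": [[0, 0, 0], [0, 0, 0], [0, 0, 0]], "grip": [1, 1, 1]}}

```text
time_s: 15.45
position: [0.5473, -0.1162, 0.0974]
tcp_rot: [[-0.0, 0.001, 1.0], [-1.0, -0.0, -0.0], [0.0, -1.0, 0.001]]
force: [0.4, 0.1, -1.1]
opening: 0.686
```

Request:
{"name": "arm_command", "arguments": {"translation": [[0, 0.015, 0], [0, 0.015, 0]], "rotation": [[0, 0, 0], [0, 0, 0]], "grip": [1, 1]}}

```text
time_s: 15.65
position: [0.5474, -0.1164, 0.0963]
tcp_rot: [[-0.0, 0.001, 1.0], [-1.0, -0.0, -0.0], [0.0, -1.0, 0.001]]
force: [-1.2, -0.0, 3.0]
opening: 0.69
```

Request:
{"name": "arm_command", "arguments": {"translation": [[0, 0, 0], [0, 0, 0], [0, 0, 0], [0, 0, 0], [0, 0, 0]], "rotation": [[0, 0, 0], [0, 0, 0], [0, 0, 0], [0, 0, 0], [0, 0, 0]], "grip": [-1, -1, -1, -1, -1]}}

```text
time_s: 16.15
position: [0.5469, -0.1161, 0.0955]
tcp_rot: [[-0.0, -0.0, 1.0], [-1.0, 0.0, -0.0], [-0.0, -1.0, -0.0]]
force: [-0.3, 0.8, 0.1]
opening: 0.982
```

Request:
{"name": "arm_command", "arguments": {"translation": [[0, -0.2, 0], [0, -0.6, 0], [0, -1, 0], [0, -1, 0]], "rotation": [[0, 0, 0], [0, 0, 0], [0, 0, 0], [0, 0, 0]], "grip": [-1, -1, -1, -1]}}

```text
time_s: 16.55
position: [0.55, -0.1173, 0.1798]
tcp_rot: [[-0.0, 0.009, 1.0], [-1.0, -0.004, -0.0], [0.004, -1.0, 0.009]]
force: [0.5, -0.1, 0.5]
opening: 0.998
```

```bash
python3 - <<'E'
from h import *
s=bot.read_state();print(s['position'],s['opening'],s['force'],s['time_s'])
w=snap('wrist','w5.png');sc=snap('scene','s5.png');t=snap('top')
for c in (w,t,sc): print('seat',refine(c,.547,-.115,.094,.03),'nested',refine(c,.547,-.115,.127,.03),refine(c,.547,-.115,.127,[.03,.0275]))
i=w['image'][100:280,180:380];j=sc['image'][120:240,120:260]
cv2.imwrite('pics/g5.png',np.hstack([cv2.resize(i,(400,360)),cv2.resize(j,(400,360))]))
E
```

```text
[ 0.5499915  -0.11731346  0.17982108] 0.9978357142095154 [ 0.47564735 -0.05347896  0.50150747] 16.55
seat [22.3072  0.5442 -0.1098] nested [22.5364  0.545  -0.1118] [44.1807  0.545  -0.1114]
seat [21.3502  0.5458 -0.105 ] nested [22.0773  0.5458 -0.1022] [41.3536  0.5462 -0.1026]
seat [ 7.4216  0.5398 -0.1178] nested [ 8.4159  0.549  -0.1166] [18.2631  0.549  -0.1154]
```

View pics/g5.png

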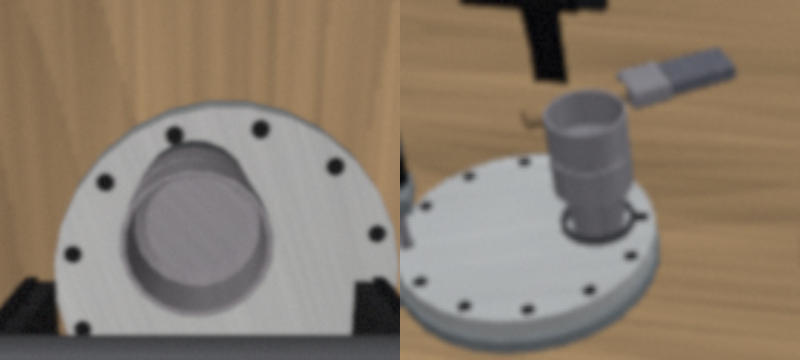

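The first cup is nested, with both rims concentric in both views. On to the second steel cup at about (0.568, 0.3695).

Request:
{"name": "arm_command", "arguments": {"translation": [[-0.6, 0, 0], [-1, 0, 0]], "rotation": [[0, 0, 0], [0, 0, 0]], "grip": [-1, -1]}}

```text
time_s: 16.9
position: [0.5455, -0.0348, 0.1739]
tcp_rot: [[-0.002, -0.004, 1.0], [-1.0, 0.002, -0.002], [-0.002, -1.0, -0.004]]
force: [0.2, 0.5, 0.4]
opening: 1.0
```

Request:
{"name": "arm_command", "arguments": {"translation": [[-0.6, 0, 0], [-1, 0, 0]], "rotation": [[0, 0, 0], [0, 0, 0]], "grip": [-1, -1]}}

```text
time_s: 17.1
position: [0.5453, 0.0463, 0.1739]
tcp_rot: [[0.0, -0.004, 1.0], [-1.0, 0.001, 0.0], [-0.001, -1.0, -0.004]]
force: [-1.0, 0.2, -0.1]
opening: 1.004
```

Request:
{"name": "arm_command", "arguments": {"translation": [[-0.6, 0, 0.1], [-1, 0, 0.1]], "rotation": [[0, 0, 0], [0, 0, 0]], "grip": [-1, -1]}}

```text
time_s: 17.3
position: [0.5545, 0.1263, 0.174]
tcp_rot: [[0.001, -0.002, 1.0], [-1.0, 0.001, 0.001], [-0.001, -1.0, -0.002]]
force: [1.2, -0.2, 0.1]
opening: 0.999
```

Request:
{"name": "arm_command", "arguments": {"translation": [[-0.6, 0, 0.1], [-1, 0, 0.1]], "rotation": [[0, 0, 0], [0, 0, 0]], "grip": [-1, -1]}}

```text
time_s: 17.5
position: [0.5626, 0.2064, 0.1739]
tcp_rot: [[0.001, -0.002, 1.0], [-1.0, 0.0, 0.001], [-0.0, -1.0, -0.002]]
force: [0.4, -0.1, 0.0]
opening: 0.996
```

Request:
{"name": "arm_command", "arguments": {"translation": [[-0.6, 0, 0.06], [-1, 0, 0.06], [-1, 0, 0.06], [-1, 0, 0.06]], "rotation": [[0, 0, 0], [0, 0, 0], [0, 0, 0], [0, 0, 0]], "grip": [-1, -1, -1, -1]}}

```text
time_s: 17.9
position: [0.5665, 0.2839, 0.1737]
tcp_rot: [[0.002, -0.003, 1.0], [-1.0, -0.002, 0.002], [0.002, -1.0, -0.003]]
force: [-0.2, -0.5, 0.2]
opening: 1.001
```

```bash
python3 - <<'E'
from h import *
s=bot.read_state();print(s['position'],s['tcp_rot'],s['time_s'])
w=snap('wrist','w6.png');sc=snap('scene');t=snap('top')
for c in (w,t,sc): print(refine(c,.568,.369,.064,.03),refine(c,.568,.369,.064,[.03,.0275]))
E
```

```text
[0.56654478 0.28394245 0.17374046] [[ 0.00165764 -0.00342901  0.99999275]
 [-0.99999718 -0.00170438  0.0016518 ]
 [ 0.00169871 -0.99999267 -0.00343183]] 17.9
[13.608   0.5704  0.3682] [33.0157  0.5704  0.3686]
[4.1489 0.5804 0.3722] [7.9004 0.5812 0.3706]
[12.0036  0.5672  0.3698] [25.4061  0.5676  0.3706]
```

View pics/w6.png

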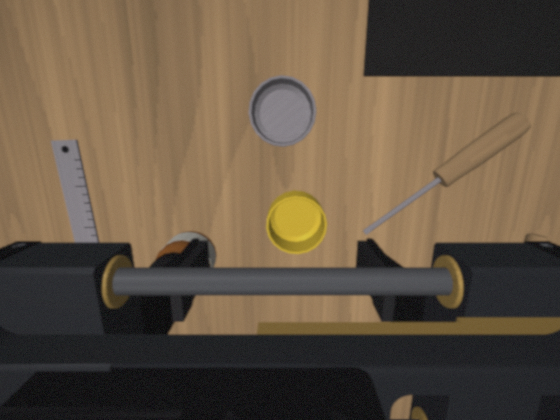

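The grey steel cup is at (282,110), and the yellow look-alike at (297,222) is clear of the gripper's path. Grasp it.

Request:
{"name": "arm_command", "arguments": {"translation": [[-0.5, 0, 0.01], [-1, 0.1, 0.01], [-1, 0.3, 0.01]], "rotation": [[0, 0, 0], [0, 0, 0], [0, 0, 0]], "grip": [-1, -1, -1]}}

```text
time_s: 18.35
position: [0.5703, 0.3673, 0.1531]
tcp_rot: [[0.001, 0.005, 1.0], [-1.0, 0.004, 0.001], [-0.004, -1.0, 0.005]]
force: [-0.1, 0.2, -0.0]
opening: 0.999
```

Request:
{"name": "arm_command", "arguments": {"translation": [[-0.07, 0.2, 0], [-0.07, 0.5, 0], [-0.07, 0.7, 0]], "rotation": [[0, 0, 0], [0, 0, 0], [0, 0, 0]], "grip": [-1, -1, -1]}}

```text
time_s: 18.65
position: [0.568, 0.3676, 0.0935]
tcp_rot: [[-0.002, -0.003, 1.0], [-1.0, -0.002, -0.002], [0.002, -1.0, -0.003]]
force: [-0.0, 0.7, -0.0]
opening: 0.999
```

Request:
{"name": "arm_command", "arguments": {"translation": [[0, 0.2, 0], [0, 0.4, 0], [0, 0.6, 0], [0, 0.75, 0], [0, 0.75, 0]], "rotation": [[0, 0, 0], [0, 0, 0], [0, 0, 0], [0, 0, 0], [0, 0, 0]], "grip": [-1, -1, -1, -1, -1]}}

```text
time_s: 19.15
position: [0.5674, 0.3687, 0.0333]
tcp_rot: [[-0.0, -0.004, 1.0], [-1.0, -0.002, -0.0], [0.002, -1.0, -0.004]]
force: [-0.0, 1.0, 0.1]
opening: 1.001
```

Request:
{"name": "arm_command", "arguments": {"translation": [[0, 0, 0], [0, 0, 0], [0, 0, 0], [0, 0, 0], [0, 0, 0]], "rotation": [[0, 0, 0], [0, 0, 0], [0, 0, 0], [0, 0, 0], [0, 0, 0]], "grip": [1, 1, 1, 1, 1]}}

```text
time_s: 19.65
position: [0.5686, 0.3696, 0.0363]
tcp_rot: [[-0.0, 0.0, 1.0], [-1.0, 0.0, -0.0], [-0.0, -1.0, 0.0]]
force: [-0.4, 0.2, 2.8]
opening: 0.666
```

Request:
{"name": "arm_command", "arguments": {"translation": [[0, 0, 0], [0, 0, 0]], "rotation": [[0, 0, 0], [0, 0, 0]], "grip": [1, 1]}}

```text
time_s: 19.85
position: [0.5686, 0.3696, 0.0363]
tcp_rot: [[-0.0, -0.0, 1.0], [-1.0, 0.0, -0.0], [-0.0, -1.0, -0.0]]
force: [-2.3, 0.3, 5.1]
opening: 0.669
```

```bash
python3 - <<'E'
from h import *
s=bot.read_state();print(s['position'],s['opening'],s['force'],s['time_s'])
w=snap('wrist','w7.png');sc=snap('scene','s7.png')
for z in (.058,.061,.064,.067,.07):print(z,refine(w,.5686,.3716,z,.03),refine(w,.5686,.3716,z,[.03,.0275]),refine(sc,.5686,.3716,z,.03))
print(bot.read_state()['opening'])
i=w['image'][150:330,180:380];j=sc['image'][165:255,370:475]
cv2.imwrite('pics/g7.png',np.hstack([cv2.resize(i,(400,360)),cv2.resize(j,(400,360))]))
E
```

```text
[0.56861206 0.36964238 0.0362558 ] 0.6686240157469844 [-2.29499176  0.28136446  5.07524421] 19.85
0.058 [19.994   0.5702  0.37  ] [31.6237  0.5706  0.37  ] [9.1634 0.5682 0.3776]
0.061 [17.4614  0.571   0.3708] [34.3375  0.5706  0.3708] [9.2171 0.5718 0.3764]
0.064 [17.1789  0.5702  0.3756] [35.755   0.5714  0.372 ] [9.2902 0.5754 0.3748]
0.067 [17.9962  0.5702  0.3772] [32.3211  0.571   0.3732] [9.3534 0.579  0.3736]
0.07 [16.4765  0.569   0.3788] [31.9271  0.5702  0.376 ] [9.3965 0.583  0.3724]
0.6674617833036813
```

View pics/g7.png

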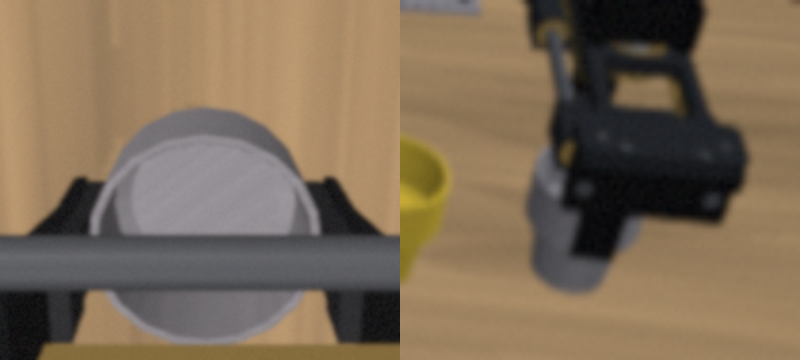

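The rim sits symmetrically between the fingers, the same as in the first grasp. Lift and carry.

Request:
{"name": "arm_command", "arguments": {"translation": [[0, -0.2, 0], [0, -0.6, 0], [0, -1, 0]], "rotation": [[0, 0, 0], [0, 0, 0], [0, 0, 0]], "grip": [1, 1, 1]}}

```text
time_s: 20.25
position: [0.5686, 0.369, 0.116]
tcp_rot: [[-0.0, -0.001, 1.0], [-1.0, -0.001, -0.0], [0.001, -1.0, -0.001]]
force: [0.9, -0.3, -1.0]
opening: 0.669
```

Request:
{"name": "arm_command", "arguments": {"translation": [[0.2, -0.5, 0], [0.5, -0.92, 0], [0.5, -0.92, 0]], "rotation": [[0, 0, 0], [0, 0, 0], [0, 0, 0]], "grip": [1, 1, 1]}}

```text
time_s: 20.55
position: [0.5727, 0.3282, 0.1957]
tcp_rot: [[-0.002, 0.012, 1.0], [-1.0, 0.002, -0.002], [-0.002, -1.0, 0.012]]
force: [0.1, -0.4, -1.3]
opening: 0.668
```

Request:
{"name": "arm_command", "arguments": {"translation": [[0.5, 0, 0], [1, 0, 0]], "rotation": [[0, 0, 0], [0, 0, 0]], "grip": [1, 1]}}

```text
time_s: 20.75
position: [0.5684, 0.2494, 0.189]
tcp_rot: [[0.002, 0.001, 1.0], [-1.0, -0.0, 0.002], [0.0, -1.0, 0.001]]
force: [0.6, -0.5, -0.7]
opening: 0.674
```

Request:
{"name": "arm_command", "arguments": {"translation": [[0.5, 0, 0], [1, 0, -0.1]], "rotation": [[0, 0, 0], [0, 0, 0]], "grip": [1, 1]}}

```text
time_s: 20.95
position: [0.5613, 0.1681, 0.1886]
tcp_rot: [[-0.0, 0.001, 1.0], [-1.0, -0.0, -0.0], [0.0, -1.0, 0.001]]
force: [0.6, -1.0, -1.8]
opening: 0.668
```

Request:
{"name": "arm_command", "arguments": {"translation": [[0.5, 0, 0], [1, 0, -0.1]], "rotation": [[0, 0, 0], [0, 0, 0]], "grip": [1, 1]}}

```text
time_s: 21.15
position: [0.5531, 0.088, 0.1887]
tcp_rot: [[-0.0, 0.001, 1.0], [-1.0, -0.0, -0.0], [0.0, -1.0, 0.001]]
force: [1.2, -0.3, -1.2]
opening: 0.673
```

Request:
{"name": "arm_command", "arguments": {"translation": [[0.5, 0, 0], [1, 0, -0.07]], "rotation": [[0, 0, 0], [0, 0, 0]], "grip": [1, 1]}}

```text
time_s: 21.35
position: [0.5472, 0.008, 0.1887]
tcp_rot: [[-0.0, 0.001, 1.0], [-1.0, -0.0, -0.0], [0.0, -1.0, 0.001]]
force: [-0.1, -0.2, -1.1]
opening: 0.667
```

Request:
{"name": "arm_command", "arguments": {"translation": [[0.5, 0, 0], [1, 0, 0], [1, 0, 0], [1, 0, 0]], "rotation": [[0, 0, 0], [0, 0, 0], [0, 0, 0], [0, 0, 0]], "grip": [1, 1, 1, 1]}}

```text
time_s: 21.75
position: [0.5467, -0.0712, 0.1886]
tcp_rot: [[-0.003, -0.001, 1.0], [-1.0, 0.001, -0.003], [-0.001, -1.0, -0.001]]
force: [0.9, 0.3, -1.8]
opening: 0.67
```

```bash
python3 - <<'E'
from h import *
s=bot.read_state();print(s['position'],s['opening'],s['force'],s['time_s'])
w=snap('wrist');sc=snap('scene');t=snap('top')
for c in (w,sc,t): print('stack',refine(c,.547,-.115,.127,.03),refine(c,.547,-.115,.127,[.03,.0275]))
z=s['position'][2]+.0277
for c in (w,sc): print('held',refine(c,s['position'][0],s['position'][1]+.001,z,.03),refine(c,s['position'][0],s['position'][1]+.001,z,[.03,.0275]))
E
```

```text
[ 0.54671785 -0.07120955  0.18858636] 0.6696031944694356 [ 0.89973655  0.30603847 -1.81369197] 21.75
stack [ 8.7397  0.5342 -0.1266] [17.8696  0.5374 -0.1294]
stack [ 8.3571  0.5494 -0.1166] [18.0119  0.549  -0.1154]
stack [ 5.7974  0.5422 -0.1094] [11.684   0.5342 -0.115 ]
held [20.1196  0.5491 -0.0674] [38.3625  0.5491 -0.067 ]
held [ 8.9588  0.5595 -0.0634] [17.7081  0.5543 -0.0646]
```

Request:
{"name": "arm_command", "arguments": {"translation": [[0.3, 0, 0], [0.57, 0, 0], [0.57, 0, 0], [0.57, 0, 0], [0.57, 0, 0]], "rotation": [[0, 0, 0], [0, 0, 0], [0, 0, 0], [0, 0, 0], [0, 0, 0]], "grip": [1, 1, 1, 1, 1]}}

```text
time_s: 22.4
position: [0.5467, -0.1145, 0.1891]
tcp_rot: [[0.001, -0.001, 1.0], [-1.0, 0.001, 0.001], [-0.001, -1.0, -0.001]]
force: [1.0, 0.0, -0.7]
opening: 0.67
```

```bash
python3 - <<'E'
from h import *
s=bot.read_state();print(s['position'],s['opening'],s['force'],s['time_s'])
w=snap('wrist','w8.png');sc=snap('scene','s8.png')
for c in (w,sc):
    print('stack',refine(c,.547,-.115,.127,.03))
    for dz in (.025,.0277,.0306): print('held',dz,refine(c,s['position'][0],s['position'][1]+.001,s['position'][2]+dz,.03),refine(c,s['position'][0],s['position'][1]+.001,s['position'][2]+dz,[.03,.0275]))
for n in('scene','wrist'):
  for r in models.recognise(n,'cup_a')[:5]: print(n,round(r['conf'],2),(np.array(r['extent'])*[560,420,560,420]).round(1))
E
```

```text
[ 0.54669667 -0.11454888  0.1890992 ] 0.6702587772073337 [ 0.95534431  0.00353414 -0.688605  ] 22.4
stack [12.4464  0.5502 -0.115 ]
held 0.025 [18.4544  0.5495 -0.1143] [34.1555  0.5491 -0.1135]
held 0.0277 [18.834   0.5495 -0.1127] [36.0544  0.5495 -0.1127]
held 0.0306 [18.3413  0.5483 -0.1075] [33.7918  0.5479 -0.1111]
stack [ 6.963   0.549  -0.1166]
held 0.025 [ 9.2174  0.5463 -0.1123] [18.2404  0.5455 -0.1127]
held 0.0277 [ 9.1827  0.5563 -0.1087] [18.2723  0.5507 -0.1107]
held 0.0306 [ 9.1785  0.5611 -0.1067] [18.2583  0.5563 -0.1087]
scene 0.93 [171.2 147.6 200.5 177.6]
scene 0.87 [162.9 111.6 195.8 152.1]
scene 0.85 [352.8 196.3 386.9 239.5]
scene 0.77 [282.  250.2 318.  294.8]
wrist 0.85 [225.8 203.9 340.4 323.3]
```

```bash
python3 - <<'E'
from h import *
sc=snap('scene')
for z in (.063,.127,.153,.185,.217): print(z,proj(sc,[.547,-.1155,z]).round(1))
i=sc['image'][100:190,130:235];w=cv2.imread('pics/w8.png')[150:330,180:380]
cv2.imwrite('pics/g8.png',np.hstack([cv2.resize(w,(400,360)),cv2.resize(i,(400,360),interpolation=cv2.INTER_CUBIC)]))
E
```

```text
0.063 [187.2 182.1]
0.127 [183.8 157. ]
0.153 [182.4 146.2]
0.185 [180.5 132.2]
0.217 [178.5 117.7]
```

View pics/g8.png

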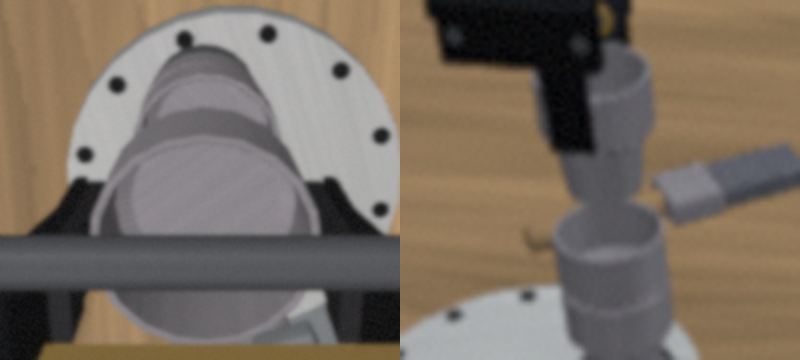

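The held cup is upright and its foot is centred over the stack's mouth. Lowering now.

Request:
{"name": "arm_command", "arguments": {"translation": [[0, 0.2, 0], [0, 0.4, 0], [0, 0.55, 0], [0, 0.68, 0], [0, 0.68, 0]], "rotation": [[0, 0, 0], [0, 0, 0], [0, 0, 0], [0, 0, 0], [0, 0, 0]], "grip": [1, 1, 1, 1, 1]}}

```text
time_s: 23.15
position: [0.546, -0.1157, 0.1334]
tcp_rot: [[-0.0, -0.003, 1.0], [-1.0, 0.001, -0.0], [-0.001, -1.0, -0.003]]
force: [-0.0, -0.0, -0.9]
opening: 0.668
```

Request:
{"name": "arm_command", "arguments": {"translation": [[0, 0.01, 0], [0, 0.02, 0], [0, 0.02, 0]], "rotation": [[0, 0, 0], [0, 0, 0], [0, 0, 0]], "grip": [1, 1, 1]}}

```text
time_s: 23.45
position: [0.5474, -0.1163, 0.1338]
tcp_rot: [[-0.0, 0.001, 1.0], [-1.0, -0.0, -0.0], [0.0, -1.0, 0.001]]
force: [0.1, -0.6, -1.6]
opening: 0.668
```

Request:
{"name": "arm_command", "arguments": {"translation": [[0, 0.01, 0], [0, 0.02, 0], [0, 0.02, 0]], "rotation": [[0, 0, 0], [0, 0, 0], [0, 0, 0]], "grip": [1, 1, 1]}}

```text
time_s: 23.75
position: [0.5473, -0.1163, 0.1321]
tcp_rot: [[-0.0, 0.001, 1.0], [-1.0, -0.0, -0.0], [0.0, -1.0, 0.001]]
force: [-0.4, 0.3, 2.2]
opening: 0.671
```

Contact came at the expected height. Release and retreat straight up.

Request:
{"name": "arm_command", "arguments": {"translation": [[0, 0, 0], [0, 0, 0], [0, 0, 0], [0, 0, 0], [0, 0, 0]], "rotation": [[0, 0, 0], [0, 0, 0], [0, 0, 0], [0, 0, 0], [0, 0, 0]], "grip": [-1, -1, -1, -1, -1]}}

```text
time_s: 24.25
position: [0.547, -0.1161, 0.1316]
tcp_rot: [[-0.0, -0.0, 1.0], [-1.0, 0.0, -0.0], [-0.0, -1.0, -0.0]]
force: [0.3, -0.1, 0.1]
opening: 0.978
```

Request:
{"name": "arm_command", "arguments": {"translation": [[0, -0.2, 0], [0, -0.6, 0], [0, -1, 0], [0, -1, 0], [0, -1, 0]], "rotation": [[0, 0, 0], [0, 0, 0], [0, 0, 0], [0, 0, 0], [0, 0, 0]], "grip": [-1, -1, -1, -1, -1]}}

```text
time_s: 24.75
position: [0.5472, -0.1162, 0.2123]
tcp_rot: [[-0.0, 0.001, 1.0], [-1.0, -0.001, -0.0], [0.001, -1.0, 0.001]]
force: [-0.5, -0.3, -0.8]
opening: 0.999
```

```bash
python3 - <<'E'
from h import *
s=bot.read_state();print(s['position'],s['opening'],s['force'],s['time_s'])
w=snap('wrist');sc=snap('scene');t=snap('top')
for c in (w,sc,t): print('top cup',refine(c,.547,-.115,.160,.03),refine(c,.547,-.115,.160,[.03,.0275]))
for n in('scene','wrist'):
  for r in models.recognise(n,'cup_a')[:5]: print(n,round(r['conf'],2),(np.array(r['extent'])*[560,420,560,420]).round(1))
print([proj(sc,[.547,-.1155,z]).round(1) for z in (.03,.16)])
for x,y in[(.577,-.1155),(.517,-.1155)]:print(proj(sc,[x,y,.16]))
for n,c in(('scene',sc),('top',t)):
  for r in models.spot_point(n,'plunger')[:2]+models.recognise(n,'plunger')[:2]:
    print(n,r)
    if 'point' in r: print(at(c,np.array(r['point'])*[560,420],.085))
E
```

```text
[ 0.54720691 -0.11624956  0.21228519] 0.9990050964364389 [-0.4767184  -0.32625234 -0.7567376 ] 24.75
top cup [23.5109  0.5474 -0.1134] [44.9212  0.5478 -0.113 ]
top cup [ 8.1439  0.5502 -0.1142] [16.941   0.5498 -0.1142]
top cup [20.0134  0.5466 -0.1006] [35.9294  0.5462 -0.1006]
scene 0.97 [280.6 250.4 317.4 296. ]
scene 0.85 [352.8 198.9 386.2 236.6]
scene 0.69 [165.  137.5 197.5 164.2]
scene 0.57 [169.9 157.5 198.9 176.4]
wrist 0.83 [242.3 178.  322.  261.7]
wrist 0.66 [257.5 176.4 310.2 193.1]
wrist 0.22 [212.4 148.7 376.6 323.3]
[array([188.8, 194.1]), array([182. , 143.2])]
[177.64208004 151.08951296]
[186.08605304 135.6673525 ]
scene {'point': [0.2105, 0.4219], 'conf': 0.78}
[ 0.57951117 -0.25283795  0.085     ]
scene {'extent': [0.1893, 0.3812, 0.2161, 0.4767], 'conf': 0.89}
```

The stack's top rim is at 0.160 as expected, and all fits put it within about 3 mm of the axis. Now position the wrist camera over the knob.

Request:
{"name": "arm_command", "arguments": {"translation": [[0.45, 0, 0.1], [0.89, 0, 0.18]], "rotation": [[0, 0, 0], [0, 0, 0]], "grip": [-1, -1]}}

```text
time_s: 25.4
position: [0.5617, -0.1873, 0.2116]
tcp_rot: [[0.002, -0.0, 1.0], [-1.0, 0.0, 0.002], [-0.0, -1.0, -0.0]]
force: [0.1, 0.2, 0.2]
opening: 0.998
```

Request:
{"name": "arm_command", "arguments": {"translation": [[0.45, 0, 0.1], [0.89, 0, 0.18]], "rotation": [[0, 0, 0], [0, 0, 0]], "grip": [-1, -1]}}

```text
time_s: 25.6
position: [0.5761, -0.2599, 0.2115]
tcp_rot: [[-0.0, 0.0, 1.0], [-1.0, 0.0, -0.0], [-0.0, -1.0, 0.0]]
force: [1.0, 0.1, -0.3]
opening: 1.002
```

Request:
{"name": "arm_command", "arguments": {"translation": [[0.45, 0, 0.1], [0.89, 0, 0.17], [0.89, 0, 0.17], [0.89, 0, 0.17], [0.89, 0, 0.17]], "rotation": [[0, 0, 0], [0, 0, 0], [0, 0, 0], [0, 0, 0], [0, 0, 0]], "grip": [-1, -1, -1, -1, -1]}}

```text
time_s: 26.1
position: [0.5889, -0.3284, 0.2112]
tcp_rot: [[0.0, -0.001, 1.0], [-1.0, 0.002, 0.0], [-0.002, -1.0, -0.001]]
force: [0.6, -0.1, -0.3]
opening: 1.002
```

```bash
python3 - <<'E'
from h import *
s=bot.read_state();print(s['position'],s['time_s'])
w=snap('wrist','w9.png');sc=snap('scene');t=snap('top')
for n,c in(('wrist',w),('scene',sc),('top',t)):
  print(n,'circ',refine(c,.589,-.2513,.123,.013,.014))
  for r in models.spot_point(n,'plunger')[:2]: print('origin',r['conf'],at(c,np.array(r['point'])*[560,420],.085))
  for r in models.recognise(n,'plunger')[:2]: print('box',r['conf'],(np.array(r['extent'])*[560,420,560,420]).round(1))
  for r in models.spot_point(n,'pin_hole')[:2]: print('hole',r['conf'],at(c,np.array(r['point'])*[560,420],.03))
# dark blob of the knob in the wrist image
H=np.linalg.inv(w['hand_eye']);R=np.array(s['tcp_rot'])
q=w['mtx']@(H[:3,:3]@(R.T@(np.array([.589,-.2513,.123])-s['position']))+H[:3,3]);uv=q[:2]/q[2];print(uv)
u,v=uv.astype(int);g=cv2.cvtColor(w['image'],cv2.COLOR_BGR2GRAY)
m=(g<60).astype(np.uint8);m[238:]=0
n,l,st,ce=cv2.connectedComponentsWithStats(m)
for k in range(1,n):
  if st[k,4]>100: print(st[k],ce[k].round(1))
E
```

```text
[ 0.58886411 -0.32841863  0.21119183] 26.1
wrist circ [25.      0.5962 -0.2493]
origin 0.62 [ 0.59823554 -0.2505034   0.085     ]
box 0.63 [274.6 107.7 303.6 137.3]
hole 0.8 [ 0.59690198 -0.24923842  0.03      ]
scene circ [21.6787  0.5938 -0.2485]
origin 0.69 [ 0.57810221 -0.25256666  0.085     ]
box 0.7 [105.8 159.3 123.9 200.7]
hole 0.71 [ 0.58924033 -0.25225854  0.03      ]
hole 0.61 [0.77210916 0.29624861 0.03      ]
top circ [24.807   0.5918 -0.2513]
origin 0.66 [ 0.59804242 -0.25886589  0.085     ]
origin 0.39 [ 0.54250109 -0.11615204  0.085     ]
box 0.64 [429.  217.7 453.3 231.2]
box 0.53 [359.4 234.5 365.7 259. ]
hole 0.66 [ 0.55042351 -0.11973385  0.03      ]
hole 0.61 [ 0.58911272 -0.24854251  0.03      ]
[280.0059873  123.35476051]
[ 448   95  112  143 8769] [494.8 162.3]
[272 108  30  31 704] [286.6 122.8]
[524 211  26  16 246] [535.5 218.3]
```

The wrist, scene and top fits agree on the knob at about (0.5945, -0.2495). Move over it and descend with the tips ending 6 mm above the bracket.

Request:
{"name": "arm_command", "arguments": {"translation": [[-0.5, 0, 0.07], [-0.99, 0, 0.07], [-0.99, 0, 0.07], [-0.99, 0, 0.07]], "rotation": [[0, 0, 0], [0, 0, 0], [0, 0, 0], [0, 0, 0]], "grip": [-1, -1, -1, -1]}}

```text
time_s: 27.1
position: [0.5952, -0.2499, 0.2119]
tcp_rot: [[0.002, 0.0, 1.0], [-1.0, -0.001, 0.002], [0.001, -1.0, 0.0]]
force: [-0.4, 0.8, 0.0]
opening: 0.998
```

Request:
{"name": "arm_command", "arguments": {"translation": [[0, 0.3, 0], [0, 0.55, 0], [0, 0.78, 0], [0, 0.78, 0]], "rotation": [[0, 0, 0], [0, 0, 0], [0, 0, 0], [0, 0, 0]], "grip": [-1, -1, -1, -1]}}

```text
time_s: 27.5
position: [0.5932, -0.2511, 0.1464]
tcp_rot: [[-0.002, -0.005, 1.0], [-1.0, 0.003, -0.002], [-0.003, -1.0, -0.005]]
force: [-0.1, 0.1, 0.8]
opening: 0.999
```

Request:
{"name": "arm_command", "arguments": {"translation": [[0, 0.2, 0], [0, 0.4, 0], [0, 0.6, 0], [0, 0.74, 0], [0, 0.74, 0]], "rotation": [[0, 0, 0], [0, 0, 0], [0, 0, 0], [0, 0, 0], [0, 0, 0]], "grip": [-1, -1, -1, -1, -1]}}

```text
time_s: 28.0
position: [0.5943, -0.251, 0.0891]
tcp_rot: [[-0.001, -0.002, 1.0], [-1.0, 0.001, -0.001], [-0.001, -1.0, -0.002]]
force: [0.4, 0.2, 1.0]
opening: 0.999
```

Request:
{"name": "arm_command", "arguments": {"translation": [[0, 0, 0], [0, 0, 0]], "rotation": [[0, 0, 0], [0, 0, 0]], "grip": [-1, -1]}}

```text
time_s: 28.2
position: [0.5957, -0.2512, 0.0912]
tcp_rot: [[-0.0, 0.002, 1.0], [-1.0, -0.001, -0.0], [0.001, -1.0, 0.002]]
force: [1.2, -1.1, -1.0]
opening: 1.0
```

Request:
{"name": "arm_command", "arguments": {"translation": [[-0.02, 0.05, -0.01], [-0.02, 0.05, -0.01], [-0.02, 0.05, -0.01], [-0.02, 0.05, -0.01], [-0.02, 0.05, -0.01]], "rotation": [[0, 0, 0], [0, 0, 0], [0, 0, 0], [0, 0, 0], [0, 0, 0]], "grip": [-1, -1, 1, 1, 1]}}

```text
time_s: 28.7
position: [0.5943, -0.249, 0.0862]
tcp_rot: [[-0.0, 0.0, 1.0], [-1.0, -0.0, -0.0], [0.0, -1.0, 0.0]]
force: [0.7, -0.2, -0.0]
opening: 0.814
```

Request:
{"name": "arm_command", "arguments": {"translation": [[0, 0, 0], [0, 0, 0], [0, 0, 0], [0, 0, 0], [0, 0, 0]], "rotation": [[0, 0, 0], [0, 0, 0], [0, 0, 0], [0, 0, 0], [0, 0, 0]], "grip": [1, 1, 1, 1, 1]}}

```text
time_s: 29.2
position: [0.5941, -0.249, 0.086]
tcp_rot: [[-0.0, -0.0, 1.0], [-1.0, 0.0, -0.0], [-0.0, -1.0, -0.0]]
force: [0.3, -0.0, 0.6]
opening: 0.351
```

Request:
{"name": "arm_command", "arguments": {"translation": [[0, 0, 0], [0, 0, 0], [0, 0, 0]], "rotation": [[0, 0, 0], [0, 0, 0], [0, 0, 0]], "grip": [1, 1, 1]}}

```text
time_s: 29.5
position: [0.5923, -0.2489, 0.0859]
tcp_rot: [[0.0, -0.004, 1.0], [-1.0, 0.001, 0.0], [-0.001, -1.0, -0.004]]
force: [-5.3, -1.1, 3.1]
opening: 0.291
```

Knob gripped (25 mm). Pull straight up slowly.

Request:
{"name": "arm_command", "arguments": {"translation": [[0, -0.04, -0.02], [0, -0.08, -0.02], [0, -0.12, -0.02], [0, -0.16, -0.02], [0, -0.2, -0.02]], "rotation": [[0, 0, 0], [0, 0, 0], [0, 0, 0], [0, 0, 0], [0, 0, 0]], "grip": [1, 1, 1, 1, 1]}}

```text
time_s: 30.0
position: [0.5922, -0.2489, 0.1013]
tcp_rot: [[-0.0, -0.001, 1.0], [-1.0, 0.0, -0.0], [-0.0, -1.0, -0.001]]
force: [1.3, -3.0, -13.1]
opening: 0.291
```

Request:
{"name": "arm_command", "arguments": {"translation": [[0, 0, 0], [0, 0, 0]], "rotation": [[0, 0, 0], [0, 0, 0]], "grip": [1, 1]}}

```text
time_s: 30.2
position: [0.5923, -0.2489, 0.1017]
tcp_rot: [[-0.0, -0.001, 1.0], [-1.0, 0.0, -0.0], [-0.0, -1.0, -0.001]]
force: [0.9, -2.9, -12.9]
opening: 0.29
```

Request:
{"name": "arm_command", "arguments": {"translation": [[0, -0.02, 0], [0, -0.03, 0], [0, -0.03, 0], [0, -0.03, 0]], "rotation": [[0, 0, 0], [0, 0, 0], [0, 0, 0], [0, 0, 0]], "grip": [1, 1, 1, 1]}}

```text
time_s: 30.6
position: [0.5922, -0.2489, 0.1041]
tcp_rot: [[-0.0, -0.001, 1.0], [-1.0, 0.0, -0.0], [-0.0, -1.0, -0.001]]
force: [0.3, -3.4, -15.3]
opening: 0.29
```

```bash
python3 - <<'E'
from h import *
s=bot.read_state();print(s['position'],s['opening'],s['force'],s['time_s'])
sc=snap('scene','s10.png');t=snap('top')
print('top cup',refine(sc,.547,-.115,.160,.03),refine(sc,.547,-.115,.160,[.03,.0275]))
for th in ('cup_a','plunger'):
  for r in models.recognise('scene',th)[:5]: print(th,round(r['conf'],2),(np.array(r['extent'])*[560,420,560,420]).round(1))
for th in ('jar','weight','mallet','awl'):
  r=models.spot_point('top',th)[:1]; print(th,[at(t,np.array(q['point'])*[560,420],0).round(3) for q in r])
print(bot.read_state()['force'])
E
```

```text
[ 0.59224494 -0.24890076  0.10406735] 0.28959246904170255 [  0.27754297  -3.40083304 -15.3208768 ] 30.6
top cup [ 8.2442  0.5502 -0.1142] [17.0637  0.5498 -0.1142]
cup_a 0.92 [280.3 251.4 318.8 292.8]
cup_a 0.78 [356.2 197.8 386.3 237.4]
cup_a 0.6 [170.9 156.2 200.2 175. ]
cup_a 0.58 [166.7 137.8 197.3 165.7]
jar [array([0.457, 0.216, 0.   ])]
weight [array([0.528, 0.063, 0.   ])]
mallet [array([0.833, 0.024, 0.   ])]
awl [array([0.742, 0.301, 0.   ])]
[  0.17335384  -2.60086571 -17.30052484]
```

The travel is 18.2 mm and the force is above spring level, so the knob is at its stop. Hold briefly, then hand in.

Request:
{"name": "arm_command", "arguments": {"translation": [[0, 0, 0], [0, 0, 0], [0, 0, 0], [0, 0, 0], [0, 0, 0]], "rotation": [[0, 0, 0], [0, 0, 0], [0, 0, 0], [0, 0, 0], [0, 0, 0]], "grip": [1, 1, 1, 1, 1]}}

```text
time_s: 31.5
position: [0.5923, -0.2489, 0.1041]
tcp_rot: [[-0.0, -0.001, 1.0], [-1.0, 0.0, -0.0], [-0.0, -1.0, -0.001]]
force: [-0.2, -2.7, -20.2]
opening: 0.289
```

```bash
python3 -c "
from h import *
s=bot.read_state();print(s['position'],s['opening'],s['force'],s['time_s'])
print(bot.hand_in())"
```

```text
[ 0.59227096 -0.24885582  0.10414494] 0.2887712105675285 [ -0.20064522  -2.72508142 -20.18978579] 31.5
the job is handed in; nothing more can be done
None
```

I nested both steel cups in the seated cup and let go of them. I then pulled the plunger knob up about 18 mm to its stop and handed the job in at 31.5 s, still holding it. The hand-in reports no verdict.

**Last checks**
- **Stack:** the scene fit put the top cup's rim within about 3 mm of the seat axis, at the expected height, with no change after the plunger was pulled. Both cups met the floor below them at about the expected height.
- **Plunger:** the grip opening held at 0.29 (about 25 mm) with no sign of slipping. The downward pull rose from 15 N to 20 N while I held it, where the spring and knob alone give about 14 N, so it is against the stop.
- **Bystanders:** jar, weight, mallet and awl were within a few mm of where they started.

**What failed or disagreed**
- **First grasp:** it closed over empty space. Lowering the shut fingers onto the cup's inner floor put the fingertips about 3 mm above the reported TCP, not 22 mm ahead of it. I used that offset for every later height.
- **Second cup's grip:** it read 58 mm instead of 60 mm. I could not explain this, but the cup looked upright and nested normally.
- **Top camera:** its fits of the stack were off by 10–15 mm in y against the wrist and scene cameras, probably because it sees the stack's side walls. I did not use them.

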